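# Set out the decorating station

### The arm

A 6-joint arm with a two-finger parallel gripper is mounted at the origin on a cart in front of the work surface, level with it; the furniture and walls round the work are solid. World frame = base frame: x ahead of the robot, y to its left, z up, the work surface at z = 0. Lengths are in m, angles in degrees, forces in N, time in s.
With the tool pointing down it reaches from about 0.35 to 0.875 m from the base axis. Payload 4.2 kg.
Tool frame: the origin (TCP) lies midway between the tips of the shut fingers; the grasp point (between the pads) lies 19 mm behind it; z points along the fingers, y is the line along which they close (so a half turn about z gives the same grasp; the last joint's range is limited). The gripper opens to 87 mm and grips with 3 to 60 N. Pads are 19 mm wide; open, the fingers measure 117 mm over their backs; the gripper's body (75 mm by 190 mm) begins 51 mm behind the grasp point.
Start: joints at [89.931, 22.042, 0.453, 0, -68.411, -14.817], TCP at [0.161, 0.604, 0.202] pointing down, gripper open.
Joint ranges: [-179.83, 179.83], [-69.29, 118.12], [-61.27, 80.66], [-181.25, 117.63], [-171.15, -9.14], [-177.46, 177.46]. Speed limits (degrees/s): [159.86, 159.86, 180, 180, 180, 180].

### API

Orientations are given as [roll, pitch, yaw] about the fixed x, y, z axes, in that order (R = Rz(yaw) Ry(pitch) Rx(roll)).
In Python, from workcell import env gives the robot as it stands. The module is installed in compiled form; this text tells all that it offers. Calls block until the motion is done:
- env.goto(position, orientation): joint-space move of the TCP to a pose.
- env.move_straight(position, rotation=None, rate=0.15, force_limit=None): straight line of the TCP; rotation=None keeps the orientation; rate is the mean speed in m/s. With force_limit (N) it stops when the force on the tool has changed by that much, and returns True; else False.
- env.set_joints(angles): joint-space move.
- env.gripper_to(opening, grasp_force=None): opening from 0.0 (shut) to 1.0 (fully open); grasp_force is the grip in N (None keeps the last); returns when the fingers have stopped.
- env.dwell(seconds).
- env.inverse_kinematics(position, orientation): joint angles nearest the present ones, or None.
- env.read_state(): the state.
- env.grab_frame(name): name is "scene" or "top"; returns a dict with "image" (400x640x3 uint8, blue, green, red), "fx", "fy", "cx", "cy" (pixels), "D" ([k1, k2, p1, p2, k3] as OpenCV has them; the pictures are not rectified), "position" and "orientation" of the camera in the world. Camera axes: x right, y up, looking along -z (the intrinsics and any distortion apply to the point x, -y, -z); pixel columns grow to the right and rows downward; lengths in m; the calibration is good to about 2 mm. A picture is of the moment at which its call begins. There is no depth.
A pose or a line that the arm cannot do raises env.Unreachable and nothing moves.
- env.close_job(): hands the job in; it is judged then, once.
Trained networks look in a picture, given as the dict that the camera call returned (one of the last four; its "shot" number tells which), for a name from the list of things; names that differ only in an ending like _2 or _b are one class to them, and where a whole thing is asked for, a point or a joint stands for the part that bears it (a point fixed in the world has none). Each returns a list of dicts, best first, with "score" (0 to 1); they miss things now and then, are a little off and sometimes report something else, mostly with a low value. They report only what shows in the picture. A call takes as long as a camera call. They do not tell look-alikes from the thing itself.
- env.search_frame(picture, thing): "xyz" ([x, y, z] in m, in world coordinates, good to about 4 mm: the middle of the surface that is visible of it).
- env.trace(picture, thing): "mask" (400x640 bool, what is visible of it).
The state is a dict: "clock": time; "joint_positions": joint angles; "qvel": joint speeds; "joint_torque": joint torques, N m; "position": TCP position; "tool_rot": TCP orientation; "force": force on the tool from outside, world axes, zero at the start; "wrist_torque": the same for the moment, N m; "opening": opening from 0.0 (shut) to 1.0 (fully open); "finger_force": force on a finger pad.
Only numpy, scipy, OpenCV 4.12 (cv2) and the standard library are available. Lean on these libraries where they do the work, as an engineer would, in place of code of your own. Each camera call takes 0.05 s, during which the arm holds its last target. There are 200 camera calls.

### The job

Set out the decorating station: lay each kidney rib flat on the mat whose printed silhouette has its colour, centred and in line with it (red rib on red, wooden rib on brown), and stand the jar upright in the middle of the round coaster. Lay the teal tile flat on the sloping easel, middle of the board, with its long side running up the slope and its lower short edge resting against the ledge. Leave the beige tile where it is, and let go of everything.

Things in the scene. Friction and masses are not known exactly. Their poses are not given: they have to be found in the camera images.
- slip_jar: Jar with a clear body and a black screw lid, 63 mm diameter, 94 mm tall, about 0.33 kg, standing upright. Origin: centre of its underside; z up. It can be gripped round the body from above.
- red_rib: Bright red kidney rib (rigid, lens-shaped flat scraper with pointed ends), 116 mm long along its y axis, 46 mm wide along its x axis at the middle, 8 mm thick, lying flat. Origin: centre of its underside. Symmetrical: either way round is the same.
- wooden_rib: Brown wooden kidney rib of the same shape and size as the red one: 116 mm along y, 46 mm along x, 8 mm thick, lying flat. Origin: centre of its underside.
- teal_tile: Blue-green (teal) glazed test tile, 40 mm along x, 60 mm along y, 9 mm thick, lying flat. Origin: centre of its underside; z up out of the tile.
- beige_tile: Beige test tile of the same size as the teal one (40 x 60 x 9 mm); a bystander that stays where it is. Origin: centre of its underside.
- red_mat: Fixed white mat, 60 mm along x, 126 mm along y, 3 mm thick, with a red printed silhouette of a rib in its middle, long along y. Origin: centre of its underside (the rib's underside comes to rest 3 mm above it).
- brown_mat: Fixed white mat of the same size (60 x 126 x 3 mm) with a dark brown wooden silhouette of a rib in its middle, long along y. Origin: centre of its underside.
- jar_coaster: Fixed round cork coaster, 100 mm across, floor 4 mm thick, with a raised wooden rim: inner diameter 86 mm, rim top 10 mm above the table. Origin: centre of its underside (the jar's underside comes to rest 4 mm above it).
- easel_board: Fixed wooden easel board tilted 25 deg, low side to the robot, 80 mm wide, dark ledge along its low edge. Origin: on the face, middle of the ledge foot, 16 mm above table. x up the slope, y along the ledge, z out of the face. Face free for x 0 to 83 mm; ledge x -10 to 0, 8 mm proud. Tile with short edge on the ledge: origin at x = 30 mm, z = 0; friction may stop it sliding there by itself.
Not all that is in view belongs to the job. Leave any purple look-alike of the slip_jar alone.

How it is judged (in metres and radians):
At the end, for the whole second after the job is handed in: Jar upright on the coaster within 12 mm of centre; ribs flat on their own mats within 12 mm and 0.2 rad; teal tile flat on the easel, long side up the slope within 0.2 rad, edge within 5 mm of the ledge, within 15 mm of the middle; beige tile within 30 mm of its start; all at rest (horizontal distance between slip_jar and jar_coaster below 0.012 m and z of slip_jar in the frame of jar_coaster between 0.001 and 0.007 m and angle between slip_jar's own z axis and vertical below 0.08 rad and horizontal distance between red_rib and red_mat below 0.012 m and angle between the y axis of red_rib and the y axis of red_mat, either way round below 0.2 rad and angle between the z axis of red_rib and the z axis of red_mat, either way round below 0.08 rad and z of red_rib in the frame of red_mat between 0 and 0.006 m and horizontal distance between wooden_rib and brown_mat below 0.012 m and angle between the y axis of wooden_rib and the y axis of brown_mat, either way round below 0.2 rad and angle between the z axis of wooden_rib and the z axis of brown_mat, either way round below 0.08 rad and z of wooden_rib in the frame of brown_mat between 0 and 0.006 m and x of teal_tile in the frame of easel_board between 0.025 and 0.035 m and y of teal_tile in the frame of easel_board between -0.015 and 0.015 m and z of teal_tile in the frame of easel_board between -0.003 and 0.003 m and angle between the z axis of teal_tile and the z axis of easel_board, either way round below 0.08 rad and angle between the y axis of teal_tile and the x axis of easel_board, either way round below 0.2 rad and linear speed of each of slip_jar, red_rib, wooden_rib, teal_tile below 0.02 m/s and distance of beige_tile from where it was at the start of the episode below 0.03 m); the robot touches nothing.
It fails at once if the beige tile is pushed or carried more than 30 mm (distance of beige_tile from where it was at the start of the episode above 0.03 m).
It fails at once if the jar is tipped over (angle between slip_jar's own z axis and vertical above 0.8 rad).
It also fails if it takes over 120 s, if anything falls off the work surface, if the arm or the gripper's body presses on something with over 40 N, if the wrist force passes 120 N, or if a joint passes its speed limit or range.

## Working session

There is one attempt and no reset: what is moved stays moved. The work goes in short steps, each a Python script; the robot and the scene stay as the last script left them, time stands still between calls to the robot, and variables do not carry over. Pictures are saved under pics/ and viewed, at most 14 in all, crops included, and the job is handed in when it is done.

```bash
mkdir -p pics; cat > h.py <<'E'
from workcell import env
import numpy as np, cv2
from scipy.spatial.transform import Rotation as R
def rot(p):
    o=np.array(p["orientation"],float)
    return o if o.shape==(3,3) else R.from_euler('xyz',o,degrees=True).as_matrix()
def K(p): return np.array([[p["fx"],0,p["cx"]],[0,p["fy"],p["cy"]],[0,0,1.]])
def pix2w(p,uv,z):
    q=cv2.undistortPoints(np.array(uv,float).reshape(-1,1,2),K(p),np.array(p["D"],float)).reshape(-1,2)
    d=np.c_[q[:,0],-q[:,1],-np.ones(len(q))]@rot(p).T
    c=np.array(p["position"]); return c+d*((z-c[2])/d[:,2])[:,None]
def maskpose(p,m,z):
    "centroid, long-axis yaw (deg), size from min-area rect on plane z"
    cs,_=cv2.findContours(m.astype(np.uint8),cv2.RETR_EXTERNAL,cv2.CHAIN_APPROX_NONE)
    c=max(cs,key=cv2.contourArea).reshape(-1,2)
    w=pix2w(p,c,z)[:,:2]*1000
    r=cv2.minAreaRect(w.astype(np.float32)); b=cv2.boxPoints(r)
    e=[b[1]-b[0],b[2]-b[1]]; l=max(e,key=np.linalg.norm)
    return np.array(r[0])/1000, np.degrees(np.arctan2(l[1],l[0]))%180, sorted(np.round(r[1],1))
E
python3 - <<'E'
from h import *
s=env.read_state(); print({k:s[k] for k in("clock","position","tool_rot","opening","force")})
for n in("top","scene"):
    p=env.grab_frame(n); cv2.imwrite(f"pics/{n}0.png",p["image"]); print(n,p["position"],p["orientation"],p["fx"],p["D"])
    for t in "slip_jar red_rib wooden_rib teal_tile beige_tile red_mat brown_mat jar_coaster easel_board".split():
        print(t,[(np.round(d["xyz"],3).tolist(),round(d["score"],2)) for d in env.search_frame(p,t)[:4]])
E
```

```text
{'clock': 0.0, 'position': array([0.16038418, 0.60338368, 0.20066271]), 'tool_rot': array([ 1.79874522e+02, -5.88463072e-03, -1.48968072e+01]), 'opening': 0.9990288488203158, 'force': array([0.04423156, 0.26358178, 0.1269015 ])}
top [ 0.4251603  -0.05515615  1.27228713] [  6.73691208   1.33406618 -90.53494084] 426.1758454503614 [-0.00226246  0.          0.          0.          0.        ]
slip_jar [([0.715, -0.448, 0.094], 0.88), ([0.406, -0.334, 0.09], 0.7)]
red_rib [([0.424, 0.271, 0.009], 0.92)]
wooden_rib [([0.437, -0.029, 0.009], 0.86)]
teal_tile [([0.419, 0.127, 0.009], 0.53), ([0.515, -0.197, 0.003], 0.25)]
beige_tile [([0.545, -0.413, 0.008], 0.49)]
red_mat [([0.6, 0.046, 0.001], 0.74)]
brown_mat [([0.575, 0.355, 0.005], 0.76)]
jar_coaster [([0.511, -0.197, 0.001], 0.6)]
easel_board [([0.6, 0.19, 0.032], 0.85)]
scene [-0.37357534 -0.69926932  0.9148117 ] [ 53.64837329  -0.66539885 -54.60362669] 417.8380953338409 [-0.07746095  0.          0.          0.          0.        ]
slip_jar [([0.417, 0.127, 0.008], 0.69), ([0.383, -0.348, 0.069], 0.63)]
red_rib [([0.416, 0.27, 0.002], 0.57)]
wooden_rib [([0.431, -0.032, 0.01], 0.74)]
teal_tile [([0.421, 0.126, 0.004], 0.61), ([0.511, -0.199, 0.004], 0.39)]
beige_tile [([0.542, -0.418, 0.006], 0.63)]
red_mat [([0.603, 0.039, 0.002], 0.87)]
brown_mat [([0.576, 0.351, 0.005], 0.67)]
jar_coaster [([0.51, -0.194, 0.006], 0.7)]
easel_board [([0.596, 0.183, 0.033], 0.69)]
```

View pics/top0.png

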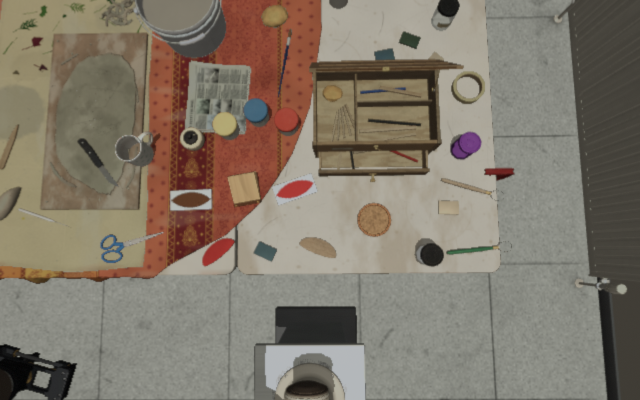

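View pics/scene0.png

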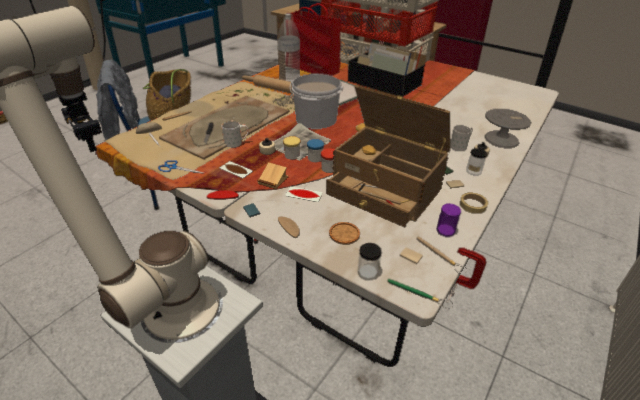

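```bash
python3 - <<'E'
from h import *
p=env.grab_frame("top")
np.save("top.npy",p,allow_pickle=True)
for t,z in dict(red_rib=.008,wooden_rib=.008,teal_tile=.009,beige_tile=.009,red_mat=.003,brown_mat=.003,jar_coaster=.01,slip_jar=.094,easel_board=.03).items():
    for d in env.trace(p,t)[:3]:
        m=d["mask"]; v,u=np.nonzero(m)
        print(t,round(d["score"],2),len(u),(u.mean().round(1),v.mean().round(1)),*maskpose(p,m,z))
E
```

```text
red_rib 0.78 455 (np.float64(216.3), np.float64(250.4)) [0.42257166 0.27241687] 129.49341 [np.float64(45.3), np.float64(110.4)]
wooden_rib 0.67 433 (np.float64(318.8), np.float64(246.8)) [ 0.43091833 -0.0322893 ] 63.108997 [np.float64(43.3), np.float64(108.0)]
teal_tile 0.84 333 (np.float64(265.1), np.float64(250.8)) [0.41944547 0.12617867] 63.389473 [np.float64(47.0), np.float64(63.8)]
teal_tile 0.62 886 (np.float64(373.5), np.float64(219.1)) [ 0.50940927 -0.19481573] 62.396534 [np.float64(97.2), np.float64(97.3)]
beige_tile 0.61 286 (np.float64(447.6), np.float64(207.1)) [ 0.54227972 -0.41400058] 93.75845 [np.float64(39.5), np.float64(64.8)]
beige_tile 0.49 261 (np.float64(264.9), np.float64(250.6)) [0.41912662 0.12703516] 63.43118 [np.float64(40.4), np.float64(57.2)]
red_mat 0.9 849 (np.float64(295.1), np.float64(188.6)) [0.60419006 0.03796007] 107.92598 [np.float64(62.6), np.float64(130.4)]
brown_mat 0.8 828 (np.float64(190.6), np.float64(199.2)) [0.57547632 0.35411078] 91.48866 [np.float64(60.0), np.float64(125.0)]
jar_coaster 0.71 902 (np.float64(373.7), np.float64(219.1)) [ 0.50795569 -0.19471558] 178.83089 [np.float64(97.4), np.float64(97.8)]
jar_coaster 0.16 894 (np.float64(243.8), np.float64(189.0)) [0.60338092 0.19099048] 12.410514 [np.float64(85.6), np.float64(98.9)]
slip_jar 0.72 558 (np.float64(428.6), np.float64(254.1)) [ 0.40653519 -0.33263452] 89.50623 [np.float64(59.5), np.float64(78.6)]
slip_jar 0.62 589 (np.float64(465.2), np.float64(144.9)) [ 0.70840466 -0.44795529] 130.79324 [np.float64(59.3), np.float64(91.8)]
easel_board 0.67 874 (np.float64(243.8), np.float64(189.1)) [0.6000968  0.18749324] 14.282691 [np.float64(81.8), np.float64(99.8)]
```

The top view shows the ribs at (217,250) and (318,247), and the teal tile at (265,251). The mats are at (190,200) and (295,189), the easel at (243,189) and the coaster at (374,219). The jar is at (429,254), and the jar at (465,145) is the purple look-alike. I'll zoom in on the easel and jar.

```bash
python3 - <<'E'
import cv2
a=cv2.imread("pics/top0.png")[160:268,160:340]; b=cv2.imread("pics/top0.png")[190:280,350:470]; c=cv2.imread("pics/scene0.png")[140:290,200:400]
cv2.imwrite("pics/c1.png",cv2.resize(a,None,fx=4.4,fy=4.4,interpolation=3))
import numpy as np
b=cv2.resize(b,None,fx=3.2,fy=3.2,interpolation=3);c=cv2.resize(c,None,fx=2,fy=2,interpolation=3)
h=np.zeros((300,800,3),np.uint8);h[:288,:384]=b;h[:300,390:790]=c
cv2.imwrite("pics/c2.png",h)
E
```

```text
(no output)
```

View pics/c1.png

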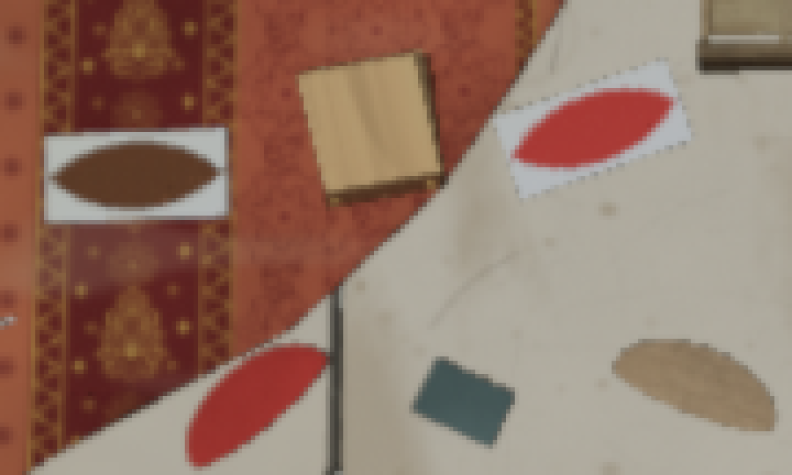

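View pics/c2.png

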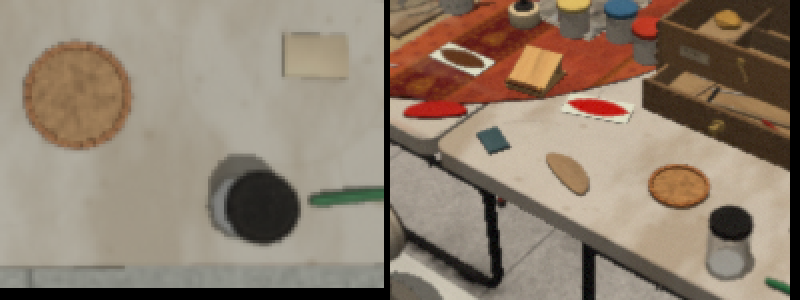

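```bash
python3 - <<'E'
from h import *
from scipy.optimize import least_squares
p=np.load("top.npy",allow_pickle=True).item()
im=p["image"]
c2p=lambda pts,s,o: (np.array(pts,float)+.5)/s-.5+np.array(o)
# easel
pts=c2p([(299,74),(427,51),(329,191),(441,178)],4.4,(160,160))
loc=np.array([(83,40,0),(83,-40,0),(0,40,8),(0,-40,8)])/1000
def proj(W):
    q=(W-np.array(p["position"]))@rot(p); q=q*[1,-1,-1]
    return cv2.projectPoints(q,np.zeros(3),np.zeros(3),K(p),np.array(p["D"]))[0].reshape(-1,2)
def f(v):
    M=R.from_euler('xyz',[0,-25,np.degrees(v[2])],degrees=True).as_matrix()
    return (proj(loc@M.T+[v[0],v[1],.016])-pts).ravel()
r=least_squares(f,[.56,.19,0]); print("easel",r.x,np.degrees(r.x[2]),r.fun.round(1))
print("lid",pix2w(p,c2p([(262,206)],3.2,(350,190)),.094),"coaster",pix2w(p,c2p([(78,95)],3.2,(350,190)),.008))
# colour segmentation on 4x upsample
def seg(box,fn,z,name):
    u0,v0,u1,v1=box; s=4
    big=cv2.resize(im[v0:v1,u0:u1],None,fx=s,fy=s,interpolation=cv2.INTER_CUBIC).astype(int)
    m=fn(big).astype(np.uint8)
    n,l,st,ce=cv2.connectedComponentsWithStats(m); k=1+np.argmax(st[1:,4])
    c=cv2.findContours((l==k).astype(np.uint8),0,1)[0]; c=max(c,key=len).reshape(-1,2)
    w=pix2w(p,(c+.5)/s-.5+[u0,v0],z)[:,:2]*1000
    rc=cv2.minAreaRect(w.astype(np.float32)); b=cv2.boxPoints(rc); l=max([b[1]-b[0],b[2]-b[1]],key=np.linalg.norm)
    a=np.arctan2(l[1],l[0]); mo=cv2.moments(w.astype(np.float32).reshape(-1,1,2))
    cen=np.array([mo['m10'],mo['m01']])/mo['m00']
    print(name,np.round(rc[0],1),np.round(cen,1),round(np.degrees(a)%180,1),np.round(rc[1],1))
    d=(w-rc[0])@np.array([[np.cos(a),-np.sin(a)],[np.sin(a),np.cos(a)]])
    for x in(-54,-50,-40,-20,0,20,40,50,54):
        q=d[abs(d[:,0]-x)<2,1]; print("  ",x,q.min().round(0) if len(q) else None,q.max().round(0) if len(q) else None,end=";")
    print()
red=lambda b:(b[...,2]-b[...,1]>85)&(b[...,0]<b[...,1]+25)
seg((196,234,236,270),lambda b:(b[...,2]>140)&(b[...,1]<90)&(b[...,0]<90),.008,"red_rib")
seg((270,174,320,206),lambda b:(b[...,2]-b[...,1]>60),.003,"red_print")
seg((290,230,345,262),lambda b:(b[...,2]-b[...,0]>42),.008,"wood_rib")
seg((168,186,214,212),lambda b:(b.sum(-1)<320),.003,"brown_print")
seg((250,238,282,264),lambda b:(b[...,2]<105),.009,"teal")
E
```

```text
easel [0.56770275 0.17884521 0.13386734] 7.6700333555109905 [ 1.  -0.5 -1.   0.7 -0.6  0.4  0.7 -0.6]
lid [[ 0.40628555 -0.34079091  0.094     ]] coaster [[ 0.50826243 -0.19649334  0.008     ]]
red_rib [422.1 271.8] [421.1 270.7] 128.3 [ 43.5 111.2]
   -54 -14.0 -0.0;   -50 -17.0 5.0;   -40 -18.0 12.0;   -20 -21.0 19.0;   0 -20.0 22.0;   20 -20.0 20.0;   40 -18.0 14.0;   50 -15.0 6.0;   54 -12.0 0.0;
red_print [603.4  39.8] [603.5  39.5] 110.1 [ 45.4 113. ]
   -54 -4.0 6.0;   -50 -6.0 9.0;   -40 -13.0 14.0;   -20 -20.0 21.0;   0 -23.0 23.0;   20 -21.0 20.0;   40 -14.0 14.0;   50 -9.0 8.0;   54 -6.0 4.0;
wood_rib [430.5 -31.1] [429.2 -30.3] 67.8 [109.7  40.8]
   -54 1.0 13.0;   -50 -4.0 14.0;   -40 -11.0 16.0;   -20 -18.0 19.0;   0 -20.0 20.0;   20 -18.0 20.0;   40 -11.0 18.0;   50 -3.0 15.0;   54 1.0 13.0;
brown_print [575.  354.5] [575.  354.5] 89.3 [112.5  44.1]
   -54 -7.0 3.0;   -50 -10.0 5.0;   -40 -15.0 12.0;   -20 -20.0 20.0;   0 -22.0 22.0;   20 -19.0 21.0;   40 -12.0 14.0;   50 -6.0 9.0;   54 -2.0 8.0;
teal [418.9 126.4] [418.8 126.7] 63.9 [59.1 40. ]
   -54 None None;   -50 None None;   -40 None None;   -20 -20.0 19.0;   0 -18.0 19.0;   20 -19.0 20.0;   40 None None;   50 None None;   54 None None;
```

```bash
cat >> h.py <<'E'
def down(yaw): return [180,0,yaw]
def best_yaw(pos,yaw):
    c=[]
    for y in (yaw,yaw+180,yaw-180):
        j=env.inverse_kinematics(pos,down((y+180)%360-180))
        if j is not None: c.append((abs(j[5]),(y+180)%360-180))
    return min(c)[1]
def near(yaw,ref): # of yaw + 180k, nearest ref
    y=yaw+180*round((ref-yaw)/180); return (y+180)%360-180
def pick(xy,yaw,z=.003,opening=1.0,force=25,touch=True,zh=.15):
    hi=[*xy,zh]; env.gripper_to(opening); env.goto(hi,down(yaw))
    env.move_straight([*xy,z+.03],rate=.2)
    hit=env.move_straight([*xy,z-.002 if touch else z],rate=.04,force_limit=8)
    if hit: q=env.read_state()["position"]; env.move_straight([q[0],q[1],q[2]+.002],rate=.03)
    g=env.read_state()["position"]
    env.gripper_to(0.0,force); s=env.read_state()
    print("hit",hit,"grasp z",round(g[2],4),"opening mm",round(s["opening"]*87,1),"ff",s["finger_force"])
    env.move_straight([g[0],g[1],zh],rate=.2)
    s=env.read_state(); print("lifted: opening mm",round(s["opening"]*87,1),"force",np.round(s["force"],1),"t",round(s["clock"],1))
    return g[2]
def place(xy,yaw,z,zh=.15,rel=.75):
    env.goto([*xy,zh],down(yaw)); env.move_straight([*xy,z+.025],rate=.2)
    hit=env.move_straight([*xy,z-.004],rate=.03,force_limit=6)
    print("place hit",hit,env.read_state()["position"].round(4),"want z",round(z,4))
    env.gripper_to(rel); q=env.read_state()["position"]; env.move_straight([q[0],q[1],zh],rate=.2)
E
python3 - <<'E'
from h import *
a=best_yaw([.422,.272,.15],128.3); b=near(109,a)
print(a,b,[None if (j:=env.inverse_kinematics(x,down(y))) is None else np.round(j,0) for x,y in(([.422,.272,.003],a),([.6035,.039,.006],b))])
g=pick([.4221,.2718],a)
place([.6037,.039],b,g+.003)
p=env.grab_frame("top"); cv2.imwrite("pics/t1.png",cv2.resize(p["image"][160:270,160:340],None,fx=4.4,fy=4.4,interpolation=3))
E
```

```text
-51.69999999999999 -71 [array([ 51.,  24., -30.,   0., -35., -13.]), array([ 19.,  32., -15.,   0., -43.,  -0.])]
hit False grasp z 0.0011 opening mm -0.0 ff 0.0
lifted: opening mm 0.6 force [ 0.8 -1.3 -0.2] t 7.4
place hit False [6.039e-01 3.900e-02 3.000e-04] want z 0.0041
```

View pics/t1.png

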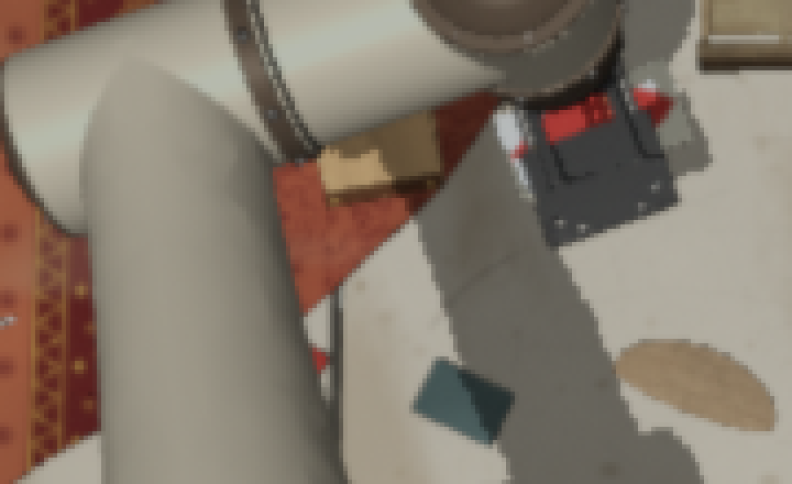

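The gripper closed on nothing and the red rib is still at its start. I'll probe the real surface heights with the fingers shut.

```bash
python3 - <<'E'
from h import *
env.gripper_to(0)
def probe(x,y,yaw):
    env.goto([x,y,.05],down(yaw)); h=env.move_straight([x,y,-.015],rate=.03,force_limit=5)
    s=env.read_state(); print((x,y),h,s["position"].round(4),s["force"].round(1)); env.move_straight([x,y,.08],rate=.2)
probe(.6037,.039,-71); probe(.50,.06,-60); probe(.4221,.2718,-52)
env.gripper_to(1.0)
env.goto([.42,.0,.25],down(-60))
p=env.grab_frame("top"); cv2.imwrite("pics/t2.png",cv2.resize(p["image"][160:270,160:340],None,fx=4.4,fy=4.4,interpolation=3)); print(env.read_state()["clock"])
E
```

```text
(0.6037, 0.039) False [ 0.6038  0.039  -0.0149] [-0.   0.6 -0.1]
(0.5, 0.06) False [ 0.5001  0.0601 -0.0149] [ 0.2 -0.4 -0.9]
(0.4221, 0.2718) True [ 0.4221  0.2718 -0.0118] [-0.4 -0.7  3.6]
26.8917
```

View pics/t2.png

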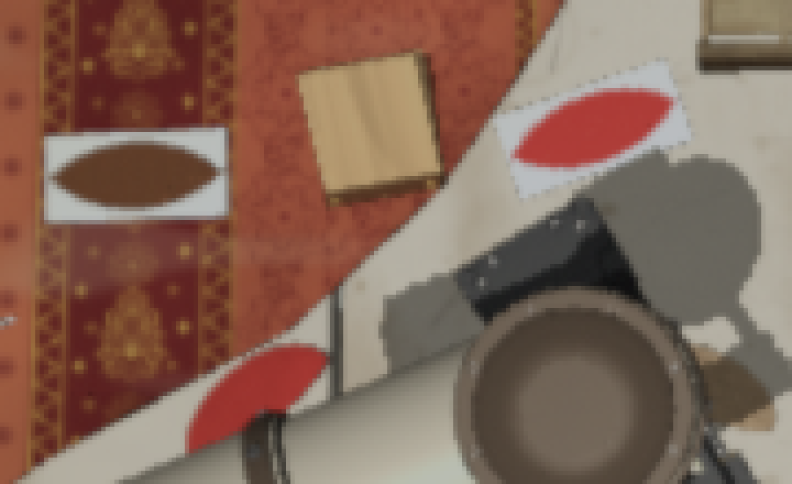

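Contact with the rib's top, at a true height of 8 mm, came at a reported z of -11.8 mm. So the fingertips sit about 20 mm higher than the TCP model says. I'll allow for that and retry.

```bash
sed -i 's/z=.003,opening=1.0/z=-.0185,opening=.85/; s/z-.002 if touch/z-.003 if touch/; s/rate=.04,force_limit=8/rate=.05,force_limit=6/; s/zh=.15/zh=.09/g' h.py
python3 - <<'E'
from h import *
g=pick([.4221,.2718],-51.7)
s=env.read_state()
if s["opening"]*87>30:
    place([.6037,.039],-71,g+.003)
else: print("missed")
env.goto([.42,.05,.2],down(-60))
p=env.grab_frame("top"); cv2.imwrite("pics/t3.png",cv2.resize(p["image"][160:270,160:340],None,fx=4.4,fy=4.4,interpolation=3)); print(env.read_state()["clock"])
E
```

```text
hit True grasp z -0.0186 opening mm 44.5 ff 24.832665572175756
lifted: opening mm 44.1 force [-0.9  0.3 -0.3] t 31.4
place hit True [ 0.6034  0.0388 -0.0154] want z -0.0156
36.15
```

View pics/t3.png

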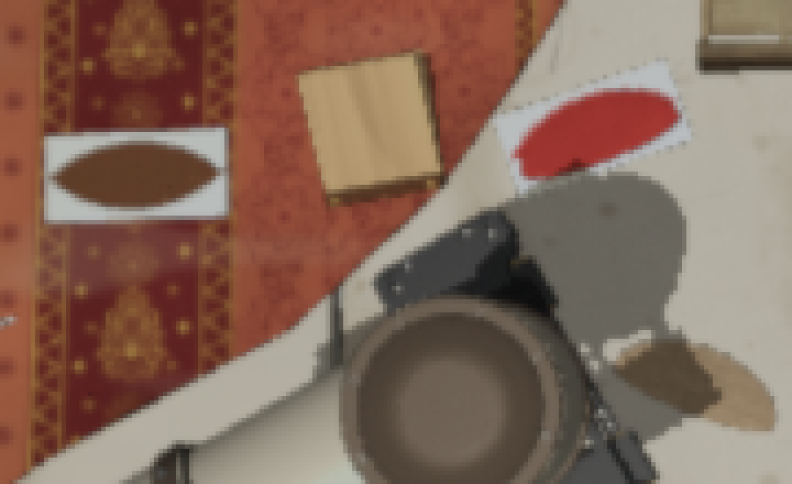

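The red rib lies on its mat at about (597,132) in the crop. The wooden rib is next.

```bash
python3 - <<'E'
from h import *
a=best_yaw([.4305,-.031,.09],66); b=near(90.4,a)
print(a,b,np.round(env.inverse_kinematics([.575,.3545,.0],down(b)),0))
g=pick([.4305,-.031],a)
if env.read_state()["opening"]*87>30: place([.575,.3545],b,g+.003)
else: print("missed")
# IK check for easel
yaw=8; 
R0=R.from_euler('z',yaw,degrees=True)*R.from_euler('y',-25,degrees=True)*R.from_euler('xyz',[180,0,0],degrees=True)
for k in (0,180):
    Rt=R0*R.from_euler('z',k,degrees=True); o=Rt.as_euler('xyz',degrees=True)
    print(k,o,env.inverse_kinematics([.59,.185,.02],o), Rt.as_matrix()[:,2])
print(env.read_state()["clock"])
E
```

```text
-114 -89.6 [ 45.  37.  -5.   0. -48. -45.]
hit True grasp z -0.0186 opening mm 44.1 ff 24.943129691137074
lifted: opening mm 44.2 force [ 0.5  0.4 -1. ] t 40.1
place hit True [ 0.5747  0.3543 -0.0154] want z -0.0156
0 [180. -25.   8.] None [ 0.41850537  0.05881709 -0.90630779]
180 [-180.   25. -172.] None [ 0.41850537  0.05881709 -0.90630779]
44.3583
```

```bash
cat >> h.py <<'E'
TIP=.0198
def tool(yaw,t): # tool x along yaw, tool z leaning t deg towards +x of yaw
    return R.from_euler('z',yaw,degrees=True)*R.from_euler('y',-t,degrees=True)*R.from_euler('x',180,degrees=True)
def cmd(tip,Rt): # command for real tip position
    return (np.array(tip)+TIP*Rt.as_matrix()[:,2]).tolist(), Rt.as_euler('xyz',degrees=True).tolist()
EO=np.array([.5677,.1795,.016]); EY=8.
EM=R.from_euler('z',EY,degrees=True)*R.from_euler('y',-25,degrees=True)
def onE(x,y,z): return EO+EM.apply([x,y,z])
E
python3 - <<'E'
from h import *
for lift in (.004,.03,.06):
  for x in (.03,.04):
    print(lift,x,[(t,k,np.round(j,0).tolist()) for t in (0,8,10,12,14,16,18,20,22) for k in(0,180)
     if (j:=env.inverse_kinematics(*cmd(onE(x,0,lift),tool(EY,t)*R.from_euler('z',k,degrees=True)))) is not None][-2:])
for t in(-10,-15):
  for k in(0,180):
    for u in (63.8,243.8):
      j=env.inverse_kinematics(*cmd([.419,.1265,.004],tool(u,t)*R.from_euler('z',k,degrees=True))); print(t,k,u,None if j is None else np.round(j,0))
E
```

```text
0.004 0.03 [(16, 0, [34.0, 27.0, -35.0, 27.0, -15.0, 39.0]), (16, 180, [34.0, 27.0, -35.0, 27.0, -15.0, -141.0])]
0.004 0.04 [(18, 0, [32.0, 26.0, -39.0, 41.0, -11.0, 27.0]), (18, 180, [32.0, 26.0, -39.0, 41.0, -11.0, -153.0])]
0.03 0.03 [(18, 0, [34.0, 23.0, -39.0, 34.0, -14.0, 32.0]), (18, 180, [34.0, 23.0, -39.0, 34.0, -14.0, -148.0])]
0.03 0.04 [(18, 0, [34.0, 24.0, -36.0, 30.0, -16.0, 36.0]), (18, 180, [34.0, 24.0, -36.0, 30.0, -16.0, -144.0])]
0.06 0.03 [(20, 0, [34.0, 19.0, -42.0, 40.0, -13.0, 26.0]), (20, 180, [34.0, 19.0, -42.0, 40.0, -13.0, -154.0])]
0.06 0.04 [(20, 0, [34.0, 20.0, -40.0, 35.0, -15.0, 31.0]), (20, 180, [34.0, 20.0, -40.0, 35.0, -15.0, -149.0])]
-10 0 63.8 [ 41.  25. -38.   6. -37. 107.]
-10 0 243.8 [ 34.  20. -40. -14. -22. -48.]
-10 180 63.8 [ 41.  25. -38.   6. -37. -73.]
-10 180 243.8 [ 34.  20. -40. -14. -22. 132.]
-15 0 63.8 [ 42.  27. -36.   8. -42. 105.]
-15 0 243.8 [ 30.  20. -38. -24. -21. -35.]
-15 180 63.8 [ 42.  27. -36.   8. -42. -75.]
-15 180 243.8 [ 30.  20. -38. -24. -21. 145.]
```

```bash
python3 - <<'E'
from h import *
Rp=tool(63.8,-15); Rl=tool(EY,10); c=np.array([.419,.1265,0])
env.gripper_to(.65)
env.goto(*cmd(c+[0,0,.06],Rp))
env.move_straight(cmd(c+[0,0,.02],Rp)[0],rate=.15)
h=env.move_straight(cmd(c+[0,0,.004],Rp)[0],rate=.04,force_limit=6)
tipz=env.read_state()["position"][2]-TIP*Rp.as_matrix()[2,2]
env.gripper_to(0,25); s=env.read_state(); print(h,"tip z",tipz,"opening",s["opening"]*87)
env.move_straight(cmd(c+[0,0,.09],Rp)[0],rate=.2)
if s["opening"]*87>30:
    z=tipz
    env.goto(*cmd(onE(.038,0,z+.045),Rl))
    env.move_straight(cmd(onE(.038,0,z+.004),Rl)[0],rate=.1)
    h1=env.move_straight(cmd(onE(.018,0,z+.004),Rl)[0],rate=.02,force_limit=4)
    s=env.read_state(); tip=s["position"]-TIP*Rl.as_matrix()[:,2]; e=EM.inv().apply(tip-EO)
    print("ledge",h1,"tip in easel",e.round(4),s["force"].round(1))
    h2=env.move_straight((s["position"]+EM.apply([0,0,-.01])).tolist(),rate=.02,force_limit=5)
    s=env.read_state(); tip=s["position"]-TIP*Rl.as_matrix()[:,2]; print("face",h2,EM.inv().apply(tip-EO).round(4),s["force"].round(1),s["opening"]*87)
    p=env.grab_frame("scene"); cv2.imwrite("pics/s4.png",cv2.resize(p["image"][150:250,190:340],None,fx=5,fy=5,interpolation=3))
print(env.read_state()["clock"])
E
```

```text
False tip z 0.003913898076344756 opening 38.909144455247535
ledge True tip in easel [0.0296 0.0004 0.008 ] [ 1.8 -0.4  1.7]
face True [0.0297 0.0005 0.0033] [-0.2 -0.3  2.5] 39.35412515623974
51.5083
```

View pics/s4.png

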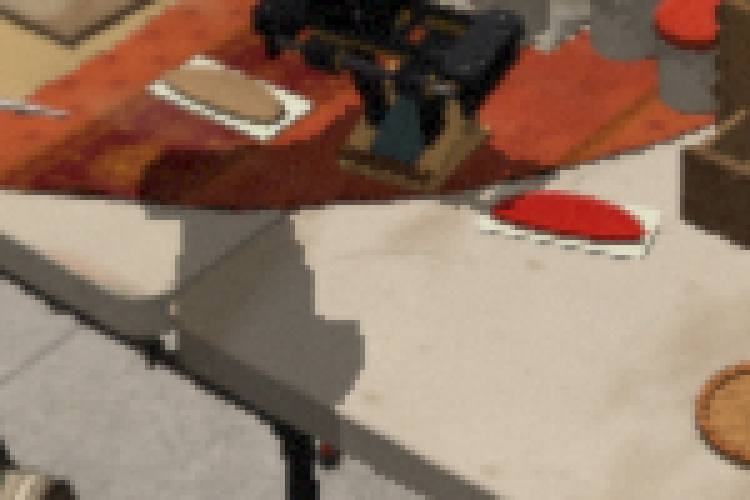

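The tile rests on the face against the ledge; contact came at x = 29.7 mm, y = 0.5 mm. I'll release it and then move the jar.

```bash
python3 - <<'E'
from h import *
Rl=tool(EY,10)
env.gripper_to(.62); q=env.read_state()["position"]
env.move_straight((q-.06*Rl.as_matrix()[:,2]).tolist(),rate=.15)
yaw=-170
g=pick([.4063,-.3408],yaw,z=.031,opening=1.0,touch=False,zh=.15)
if env.read_state()["opening"]*87>50:
    place([.5085,-.1955],yaw,g+.004,rel=1.0)
env.goto([.42,-.45,.25],down(yaw))
s=env.read_state(); print(s["clock"])
p=env.grab_frame("top"); cv2.imwrite("pics/t5.png",cv2.resize(p["image"][160:280,160:480],None,fx=2.5,fy=2.5,interpolation=3))
np.save("top5.npy",p,allow_pickle=True)
for t,z in dict(red_rib=.011,wooden_rib=.011,teal_tile=.038,slip_jar=.098,beige_tile=.009).items():
    for d in env.trace(p,t)[:2]: print(t,round(d["score"],2),*maskpose(p,d["mask"],z))
p=env.grab_frame("scene"); cv2.imwrite("pics/s5.png",cv2.resize(p["image"][150:270,190:390],None,fx=4,fy=4,interpolation=3))
E
```

```text
hit False grasp z 0.031 opening mm 62.4 ff 25.000015050172806
lifted: opening mm 62.4 force [-0.2  0.1 -3.4] t 58.2
place hit True [ 0.5083 -0.1956  0.0351] want z 0.035
62.3833
red_rib 0.87 [0.60140649 0.03771522] 107.888916 [np.float64(44.0), np.float64(106.8)]
wooden_rib 0.89 [0.57070264 0.35432034] 89.34211 [np.float64(45.3), np.float64(112.0)]
teal_tile 0.84 [0.59239691 0.18232631] 11.919513 [np.float64(40.8), np.float64(61.3)]
slip_jar 0.89 [ 0.70603674 -0.44656396] 130.79323 [np.float64(61.2), np.float64(93.2)]
slip_jar 0.58 [ 0.50198804 -0.19182919] 134.00648 [np.float64(59.8), np.float64(68.6)]
beige_tile 0.67 [ 0.5436084 -0.4022486] 177.5808 [np.float64(38.2), np.float64(38.8)]
```

View pics/t5.png

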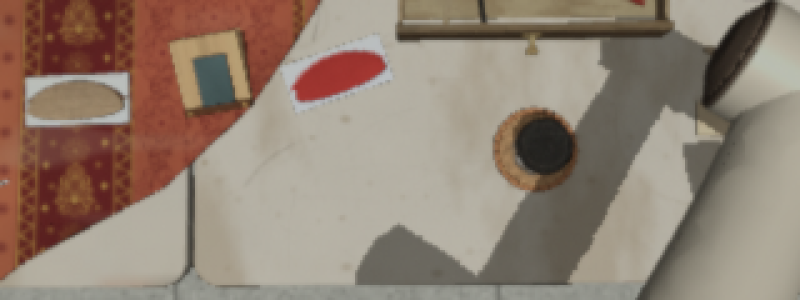

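View pics/s5.png

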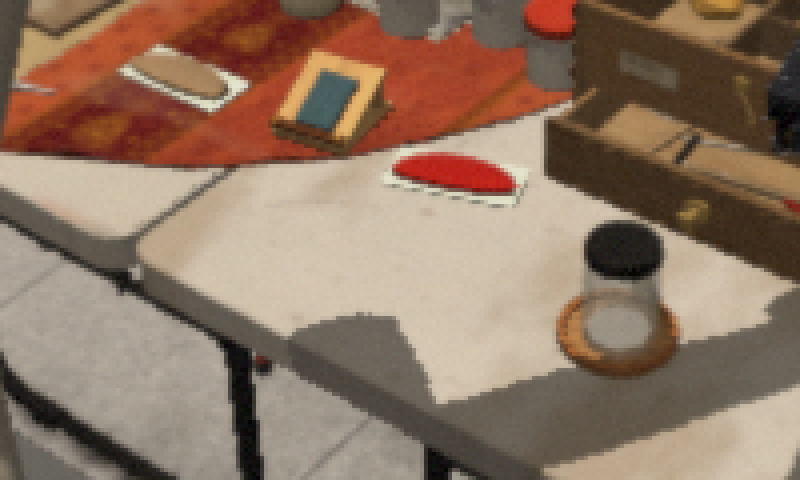

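```bash
python3 - <<'E'
from h import *
p=np.load("top5.npy",allow_pickle=True).item()
im=p["image"][200:240,355:400]; big=cv2.resize(im,None,fx=4,fy=4,interpolation=3)
m=(big.max(-1)<62).astype(np.uint8); n,l,st,ce=cv2.connectedComponentsWithStats(m); k=1+np.argmax(st[1:,4])
print(st[k],pix2w(p,[(st[k][:2]+st[k][2:4]/2)/4-.5+[355,200]],.098), "diam px",st[k][2:4]/4)
g=cv2.cvtColor(big,cv2.COLOR_BGR2HSV); m=((g[...,1]>85)&(g[...,2]>70)).astype(np.uint8)
n,l,st,ce=cv2.connectedComponentsWithStats(m); k=1+np.argmax(st[1:,4]); print("coaster",st[k]/4,pix2w(p,[(st[k][:2]+st[k][2:4]/2)/4-.5+[355,200]],.008))
E
```

```text
[  44   28   96   92 6496] [[ 0.50594183 -0.19603949  0.098     ]] diam px [24. 23.]
coaster [   3.    3.   33.   34. 1684.] [[ 0.50780044 -0.19638947  0.008     ]]
```

The jar is within about 2 mm of the coaster's centre. The ribs, tile and beige tile are all in place, so I'm handing in.

```bash
python3 -c "
from h import *
print(env.close_job())"
```

```text
the job is handed in; nothing more can be done
None
```

I've handed the job in after about 62 s of robot time; no verdict came back, but the last pictures show both ribs on their mats (within about 5 mm), the jar about 2 mm off the coaster's centre, the teal tile against the ledge and the beige tile still in its place.

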